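# Clear the scoop, fit the grinder lid and hold it at the pulse mark

## Task

Somebody left the coffee scoop lying across the mouth of the little grinder: lay it down on the desk, released and clear of the grinder. Then fit the grinder's lid fully home in its collar and turn it clockwise to pulse the beans, that is to the round dot, halfway to the lock, and never as far as the click that latches it on. Finish while still holding the lid there against its spring, and leave the other things on the desk where they stand.

Things in the scene. Friction and masses are not known exactly. Their poses are not given: they have to be found in the camera images.
- grinder: Black cordless grinder, 100 mm high, 98 mm wide, held fast to the desk by its foot. Origin: centre of its foot; z up. Raised marks on the sloping shoulder round its top, clockwise from above from each lid entry (+x and -x): one bar (entry, 0 deg), round dot (pulse, 36 deg), two bars (lock, 72 deg). Spring balls resist from 53 deg and click at 62 deg; past it the lid stays latched.
- grinder_rim (a point): Centre of the grinder's mouth at rim height, 100 mm above the desk. Bowl of 66 mm bore, 40 mm deep, with a fixed blade; the bayonet collar's lip, 6 mm thick, has two entries for the lid's lugs at the grinder's +x and -x, each 4 mm wider than the lug on either side. Axes as the grinder's.
- grinder_lid: Loose lid (steel dome, black grip), 60 mm high, 89 mm wide, about 0.13 kg, upright. Origin: centre of its underside; z up. Spigot 60 mm in diameter with lugs at +x and -x (76 mm over both, z = 6 to 10.5 mm); flange underside at z = 18 mm. Half a turn makes no difference. Home: flange on the rim, origin 82 mm above the grinder's; if the lugs miss the entries it stands 12 mm higher.
- lid_grip (a point): Middle of the lid's bar grip, 45 mm above the lid's underside: the grip is a bar along the lid's x, 58 mm long, 22 mm wide, from 28 mm (top of the dome) to 60 mm above the underside. Axes as the lid's.
- scoop: Scoop, 160 mm long, about 45 g, lying across the grinder's rim. Origin: underside of its straight beech handle, at first near the middle of the mouth; x along it to the bowl, z up. Handle 12 mm wide, 11 mm high, x = -62 to 50 mm; bowl 36 mm wide centred at x = 80 mm, hanging 14.5 mm below the handle's underside; balances near x = 20 mm.
- switch_ring (a joint): Sprung ring inside the collar that the lid's lugs push round; rad, clockwise from above positive. 0 at rest; the lugs meet it after about 6 deg of the lid's turn, then it follows the lid (dot: about 0.52, click: about 0.97, end: 1.15). Its spring resists with 0.11 N m at 0, 0.17 N m at the dot, and turns the lid back when let go.
- coffee_canister: Bystander: black round canister with a pale lid, 111 mm wide, 163 mm high. Origin: centre of its underside.
- milk_pot: Bystander: small white milk portion pot, 52 mm wide, 30 mm high. Origin: centre of its underside. But for a thin flat felt mat at the right, no unlisted thing is on the desk where x is 0.36 to 0.56 m and y is -0.5 to 0 m.
- biscuit_pack: Bystander: small red biscuit packet, 40 x 76 x 21 mm, lying flat. Origin: centre of its underside.

How it is judged:
On the way, in this order (a step that is already met when the one before it is completed fails the run):
1. the scoop lies on the desk, let go, not touching the grinder (height (world z) of scoop below 0.03 m and contact force between scoop and grinder below 0.05 N and contact force between scoop and the fingers below 0.05 N and linear speed of scoop below 0.03 m/s), for 0.2 s.
2. the lid sits fully home in the collar, not yet turned far (z of grinder_lid in the frame of grinder between 0.079 and 0.085 m and horizontal distance between grinder_lid and grinder below 0.005 m and value of joint switch_ring below 0.3 rad), for 0.1 s.
At the end, for the whole second after the job is handed in: Lid fully home (3 mm in height, 5 mm sideways), turned 26 to 46 deg clockwise from its entry, switch ring at 0.34 to 0.71 rad, gripped and at rest; scoop lying on the desk, touching neither grinder nor arm; bystanders within 30 mm (z of grinder_lid in the frame of grinder between 0.079 and 0.085 m and horizontal distance between grinder_lid and grinder below 0.005 m and angle between grinder_lid's own z axis and vertical below 0.08 rad and angle between the x axis of grinder_lid and the x axis of grinder, either way round between 0.45 and 0.81 rad and value of joint switch_ring between 0.34 and 0.71 rad and contact force between the fingers and grinder_lid above 2 N and angular speed of grinder_lid below 0.1 rad/s and height (world z) of scoop below 0.03 m and contact force between scoop and grinder below 0.05 N and linear speed of scoop below 0.03 m/s and contact force between scoop and the arm below 0.05 N); the arm keeps its last pose, push and grip.
It fails at once if the lid is turned as far as the lock click (switch ring beyond 0.9 rad) (value of joint switch_ring above 0.9 rad).
It fails at once if the scoop is dropped or thrown (moves faster than 0.7 m/s with no finger on it) (linear speed of scoop above 0.7 m/s and contact force between scoop and the fingers below 0.05 N).
It fails at once if a bystander is moved more than 30 mm (distance of any of coffee_canister, milk_pot, biscuit_pack from where it was at the start of the episode above 0.03 m).
It also fails if it takes over 54 s, if anything falls off the work surface, if the arm or the gripper's body presses on something with over 40 N, if the wrist force passes 120 N, or if a joint passes its speed limit or range.

## Robot

A 6-joint arm with a two-finger parallel gripper is mounted at the origin on a cart in front of the work surface, level with it; the furniture and walls round the work are solid. World frame = base frame: x ahead of the robot, y to its left, z up, the work surface at z = 0. Lengths are in m, angles in rad, forces in N, time in s.
With the tool pointing down it reaches from about 0.3 to 0.875 m from the base axis. Payload 4.2 kg.
Tool frame: the origin (TCP) lies midway between the tips of the shut fingers; the grasp point (between the pads) lies 19 mm behind it; z points along the fingers, y is the line along which they close (so a half turn about z gives the same grasp; the last joint's range is limited). The gripper opens to 85 mm and grips with 20 to 120 N. Pads are 22 mm wide; open, the fingers measure 114 mm over their backs; the gripper's body (76 mm by 85 mm) begins 54 mm behind the grasp point. The pads swing forward as they close: fully open they stand 13 mm farther back than shut.
Start: joints at [1.095, 0.32, 1.565, -0, 1.257, -0.02], TCP at [0.253, 0.516, 0.231] pointing down, gripper open.
Joint ranges: [-3.11, 3.11], [-0.84, 2.01], [0.21, 2.61], [-1.34, 4.49], [0.05, 2.63], [-2.56, 2.56]. Speed limits (rad/s): [2.57, 2.57, 3.14, 3.14, 3.14, 3.14].

## Interface

Orientations are given as a unit quaternion [x, y, z, w].
In Python, from rig import env gives the robot as it stands.
- The arm moves only by the tool inch_along, called after ">>>" by a JSON object that holds its "fn" and its "kwargs". Schema: {"type":"object","properties":{"motion":{"type":"array","items":{"type":"array","items":{"type":"array","items":{"type":"number"},"minItems":7,"maxItems":7},"minItems":1,"maxItems":10},"minItems":1,"maxItems":1},"only":{"type":"string"},"quiet":{"type":"boolean"},"lines":{"type":"string"}},"required":["motion"],"additionalProperties":false}. motion is a list that holds a single list of rows (three levels of brackets), with 1 to 10 rows, each of 7 numbers: a rotation vector rx, ry, rz in units of 0.2 rad, then dx, dy, dz in units of 20 mm, then the finger opening in m; each row is the pose to reach, as a shift and turn from the pose commanded when the call began, along the tool's axes at that moment; what a row does not reach only later rows make up. A row lasts 1/10 s, in which the tool goes at most 0.05 m and 0.15 rad, less where a joint would pass 70% of its speed; a pose out of reach is approached as far as the arm can. The fingers move at their own pace and stop on an object; the grip force is fixed at half the most. Time passes only in rows, so rows that do not move let the fingers close. The tool returns the time, the measured TCP pose, the force, the opening and the grip force at its end. only (a regular expression) keeps the lines of the reply that match it, lines (a string "A,B") keeps lines A to B, and quiet returns only ok. Input that does not fit is refused with a message, and nothing moves.
- env.get_obs(): the state, without advancing time (a new reading comes with each control period).
- env.camera(name): name is "scene" or "side" or "wrist"; returns a dict with "img" (400x640x3 uint8, red, green, blue), "intrinsics" (3x3 intrinsics, pixels), "D" ([k1, k2, p1, p2, k3] as OpenCV has them; the pictures are not rectified), "R" (3x3) and "t" (3): a world point X has camera coordinates R X + t. Camera axes: x right, y down, z forward; pixel columns grow to the right and rows downward; lengths in m; the calibration is good to about 2 mm. A picture is of the moment at which its call begins. There is no depth.
- env.sign_off(): hands the job in; it is judged then, once.
The state is a dict: "time_s": time; "joint_pos": joint angles; "qd": joint speeds; "tau": joint torques, N m; "tcp_pos": TCP position; "tool_rot": TCP orientation; "ft_force": force on the tool from outside, world axes, zero at the start; "moment": the same for the moment, N m; "opening": finger opening in m; "gripper_force": force on a finger pad.
Only numpy, scipy, OpenCV 4.12 (cv2) and the standard library are available. Lean on these libraries where they do the work, as an engineer would, in place of code of your own. Each camera call takes 0.05 s, during which the arm holds its last target. There are 200 camera calls.

## Working session

There is one attempt and no reset: what is moved stays moved. The work goes in short steps, Python scripts to look and compute and a tool call to move; the robot and the scene stay as the last step left them, time stands still between calls to the robot, and variables do not carry over. Pictures are saved under pics/ and viewed, at most 10 in all, crops included, and the job is handed in when it is done.

```bash
ls; mkdir -p pics; python3 - <<'E'
from rig import env
import cv2,numpy as np
o=env.get_obs();print(o['tcp_pos'],o['tool_rot'],o['time_s'])
for n in ("scene","side","wrist"):
    c=env.camera(n);cv2.imwrite(f'pics/{n}0.png',c['img'][:,:,::-1])
    np.savez(f'pics/{n}0.npz',**c)
    print(n,c['intrinsics'].tolist(),c['D'],c['R'].tolist(),c['t'])
a=cv2.imread('pics/scene0.png');b=cv2.imread('pics/side0.png')
E
```

```text
pics
rig.py
[0.25289315 0.51585844 0.23046312] [ 2.25935754e-01  9.74141778e-01 -8.87190800e-04 -2.11236144e-04] 0.0
scene [[389.220630112299, 0.0, 322.14680798128506], [0.0, 389.220630112299, 197.37336236805578], [0.0, 0.0, 1.0]] [-0.03259494  0.          0.          0.          0.        ] [[0.7799342666733532, -0.6257904299489497, -0.009427483917110815], [-0.2873207670226691, -0.3446298930682414, -0.8936873131253893], [0.5560119751464025, 0.6997260711078881, -0.44859124925227317]] [-0.49960563  0.21174153  0.71924099]
side [[371.8208334839912, 0.0, 316.48206865730543], [0.0, 371.8208334839912, 197.6611406211422], [0.0, 0.0, 1.0]] [-0.0190745  0.         0.         0.         0.       ] [[0.9702402542612167, -0.24212656077740427, 0.00292875011492968], [-0.15687231032583962, -0.637734403489006, -0.7541126632404175], [0.18445847029660423, 0.7312110223270899, -0.6567385427726996]] [-0.56939022  0.09052268  0.8679657 ]
wrist [[315.6116489395123, 0.0, 323.0892200005008], [0.0, 315.6116489395123, 194.1123370024032], [0.0, 0.0, 1.0]] [-0.02079289  0.          0.          0.          0.        ] [[0.4402244385850938, 0.8978856310704595, -0.001958874586081458], [0.8614264333157625, -0.42173145445417193, 0.2829966082992073], [0.25327246920525154, -0.1262694493580052, -0.9591189094692604]] [-0.57393972 -0.03643764  0.37920129]
```
View pics/scene0.png

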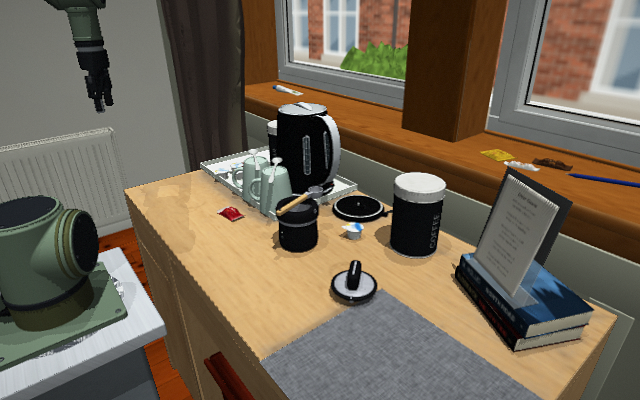

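View pics/side0.png

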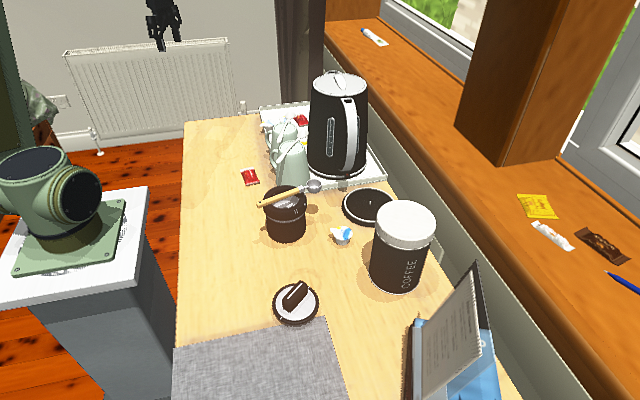

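Scene: grinder about (298,225) with the scoop across it (handle end (278,212), bowl (318,190)), lid at (353,285). Side: grinder (286,215), scoop handle end (260,204), bowl (314,186), lid (296,303). Zooming on both.

```bash
cat > h.py <<'E'
import numpy as np,cv2
def load(n):return dict(np.load(f'pics/{n}.npz'))
def snap(n,name):
    from rig import env
    c=env.camera(n);cv2.imwrite(f'pics/{name}.png',c['img'][:,:,::-1]);np.savez(f'pics/{name}.npz',**c);return c
def ray(c,p):
    u=cv2.undistortPoints(np.array([[p]],float),c['intrinsics'],c['D'])[0,0]
    d=c['R'].T@np.array([u[0],u[1],1]);return -c['R'].T@c['t'],d/np.linalg.norm(d)
def plane(c,p,z):
    o,d=ray(c,p);return o+d*(z-o[2])/d[2]
def tri(c1,p1,c2,p2):
    o1,d1=ray(c1,p1);o2,d2=ray(c2,p2)
    s=np.linalg.lstsq(np.c_[d1,-d2],o2-o1,rcond=None)[0]
    a=o1+s[0]*d1;b=o2+s[1]*d2;return (a+b)/2,np.linalg.norm(a-b)
def proj(c,X):
    return cv2.projectPoints(np.array(X,float).reshape(-1,1,3),cv2.Rodrigues(c['R'])[0],c['t'],c['intrinsics'],c['D'])[0][:,0]
def crop(img,x,y,w,h,k):return cv2.resize(img[y:y+h,x:x+w],None,fx=k,fy=k,interpolation=cv2.INTER_CUBIC)
E
python3 - <<'E'
from h import *
a=cv2.imread('pics/scene0.png');b=cv2.imread('pics/side0.png')
t=np.hstack([crop(a,260,175,80,60,5),crop(b,250,165,80,60,5)])
u=np.hstack([crop(a,313,250,80,60,5),crop(b,256,270,80,60,5)])
cv2.imwrite('pics/z0.png',np.vstack([t,u]))
E
```

View pics/z0.png

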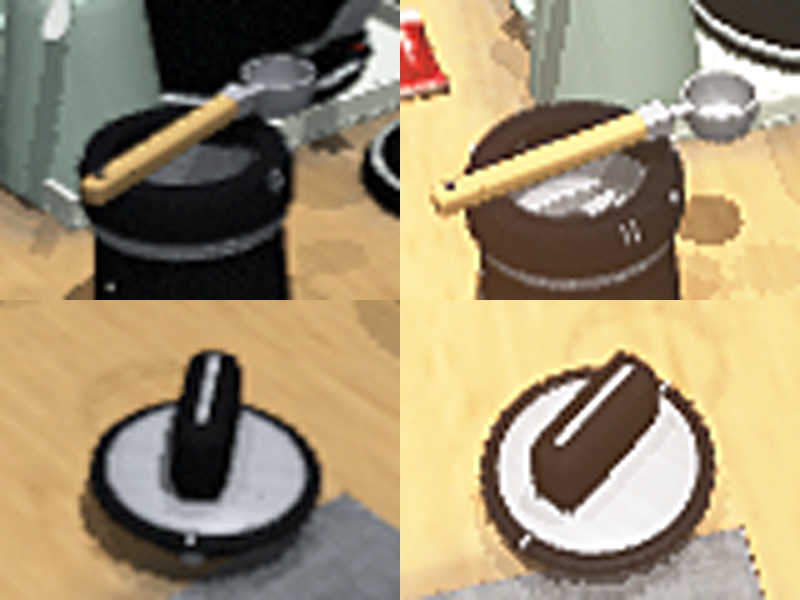

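The zoom shows the scoop's handle from (278,211) to (306,195) in scene, (258,203) to (299,189) in side; lid flange centre about (354,285)/(296,304), grip stripe visible; two bars mark in side at (296,211).

```bash
python3 - <<'E'
from h import *
s=load('scene0');d=load('side0')
S=lambda x,y,ox,oy:(ox+x/5-.1,oy+y/5-.1)
def T(n,p,q,os,od):
    X,g=tri(s,S(*p,*os),d,S(*q,*od));print(n,X.round(4),'gap',round(g,4))
g=(260,175),(250,165);l=(313,250),(256,270)
T('handle end',(92,185),(40,193),*g)
T('handle bowl end',(230,105),(243,124),*g)
T('scoop bowl',(279,75),(320,95),*g)
T('grip stripe near',(203,118),(160,140),*l)
T('grip stripe far',(216,58),(230,68),*l)
T('flange c',(206,168),(198,166),*l)
T('tick',(190,240),(125,242),*l)
# lid dome/flange: outer ellipse of contour
T('mark?',(276,180),(275,195),*g)
for c,p in((s,S(185,185,*g[0])),(d,S(177,168,*g[1]))):print('rim plane',plane(c,p,.1))
E
```

```text
handle end [ 0.4299 -0.1135  0.1088] gap 0.0022
handle bowl end [ 0.5241 -0.0856  0.106 ] gap 0.0018
scoop bowl [ 0.5628 -0.0728  0.105 ] gap 0.002
grip stripe near [ 0.4519 -0.3274  0.0619] gap 0.0011
grip stripe far [ 0.4836 -0.3008  0.0592] gap 0.001
flange c [ 0.4668 -0.3153  0.0229] gap 0.0002
tick [ 0.4343 -0.3412  0.0231] gap 0.0008
mark? [ 0.5358 -0.1015  0.0713] gap 0.0072
rim plane [ 0.46904647 -0.12758837  0.1       ]
rim plane [ 0.49075209 -0.09992197  0.1       ]
```

```bash
python3 - <<'E'
from h import *
s=load('scene0');d=load('side0')
C=np.array([.4892,-.0975])
for n,c,p,z in [('two bars side',d,(250+46,165+46.4),.088),('mark side',d,(250+55,165+39),.088),('mark scene',s,(260+55,175+36),.088),('milk scene',s,(353,232),.015),('milk side',d,(341,234),.015),('biscuit',s,(231,213),.01),('biscuit side',d,(250,177),.01),
 ('canister base scene',s,(414,250),0),('canister side',d,(397,285),0),('edge side',d,(181,250),0),('edge scene',s,(215,312),0),('edge scene',s,(265,364),0),('mat corner',d,(327,318),0),('mat left',d,(176,347),0),('hob',d,(367,207),0)]:
    X=plane(c,p,z);v=X[:2]-C;print(n,X.round(3),'r',np.hypot(*v).round(4),'yaw',np.degrees(np.arctan2(v[1],v[0])).round(1))
for c in(s,d):print('rim c proj',proj(c,[[*C,.1]]))
E
```

```text
two bars side [ 0.507 -0.134  0.088] r 0.0405 yaw -63.2
mark side [ 0.532 -0.115  0.088] r 0.0459 yaw -22.3
mark scene [ 0.515 -0.132  0.088] r 0.0432 yaw -53.1
milk scene [ 0.602 -0.167  0.015] r 0.132 yaw -31.5
milk side [ 0.606 -0.156  0.015] r 0.1307 yaw -26.6
biscuit [0.423 0.115 0.01 ] r 0.2229 yaw 107.2
biscuit side [0.427 0.114 0.01 ] r 0.221 yaw 106.5
canister base scene [ 0.673 -0.295  0.   ] r 0.2697 yaw -47.1
canister side [ 0.681 -0.309  0.   ] r 0.2858 yaw -47.7
edge side [ 0.246 -0.104  0.   ] r 0.2437 yaw -178.5
edge scene [ 0.233 -0.193  0.   ] r 0.2737 yaw -159.6
edge scene [ 0.244 -0.351  0.   ] r 0.3527 yaw -134.1
mat corner [ 0.521 -0.347  0.   ] r 0.2518 yaw -82.8
mat left [ 0.242 -0.339  0.   ] r 0.3455 yaw -135.7
hob [ 0.703 -0.068  0.   ] r 0.2154 yaw 7.8
rim c proj [[296.44822797 204.20544805]]
rim c proj [[284.4094315  197.90947954]]
```

```bash
cat >> h.py <<'E'
from scipy.spatial.transform import Rotation as Ro
def go(xyz,yaw=None,tilt=0):
    """tool-axis rotvec and shift to reach xyz with tool x axis at yaw (deg), pointing down"""
    from rig import env
    o=env.get_obs();R=Ro.from_quat(o['tool_rot']);x=R.as_matrix()[:,0]
    y0=np.degrees(np.arctan2(x[1],x[0]))
    if yaw is None:yaw=y0
    yaw=y0+(yaw-y0+90)%180-90
    c,s=np.cos(np.radians(yaw)),np.sin(np.radians(yaw))
    T=Ro.from_matrix(np.array([[c,s,0],[s,-c,0],[0,0,-1]]))*Ro.from_euler('y',tilt,degrees=True)
    d=R.inv().apply(np.array(xyz)-o['tcp_pos'])
    print('yaw',y0.round(2),'->',round(yaw,2),'tcp',o['tcp_pos'].round(4),'row',(R.inv()*T).as_rotvec().round(4),d.round(4),'q6',o['joint_pos'][5].round(2))
E
python3 - <<'E'
from h import *
w=load('wrist0');C=-w['R'].T@w['t'];print('cam',C)
R=Ro.from_quat([ 2.25935754e-01,9.74141778e-01,-8.87190800e-04,-2.11236144e-04]).as_matrix()
print('cam in tool',R.T@(C-[0.25289315,0.51585844,0.23046312]),'axis in tool',R.T@w['R'][2], 'center hits z=.1',R.T@(plane(w,(320,200),.03)-[0.25289315,0.51585844,0.23046312]))
go([.36,.25,.36]);go([.45,-.09,.30],196.5-90)
E
```

```text
cam [0.18800939 0.54784686 0.37288658]
cam in tool [ 7.23419267e-02 -9.81824265e-05 -1.42422747e-01] axis in tool [-2.83007288e-01 -1.41388823e-04  9.59117748e-01] center hits z=.1 [-0.03582758 -0.00366774  0.20046976]
yaw 153.88 -> 153.88 tcp [0.253  0.516  0.2307] row [-0.0013 -0.      0.    ] [-0.2132 -0.1919 -0.1291] q6 -0.02
yaw 153.88 -> 106.5 tcp [0.253  0.516  0.2307] row [-1.300e-03  5.000e-04  8.269e-01] [-0.4437 -0.4574 -0.0687] q6 -0.02
```

Units first: shifts go in units of 20 mm and turns go in units of 0.2 rad. So -0.13 m is -6.5, -0.213 m is -10.65, 1.2 rad is 6.

>>> {"fn": "inch_along", "kwargs": {"motion": [[[0, 0, 6, -10.65, -9.6, -6.5, 0.085], [0, 0, 6, -10.65, -9.6, -6.5, 0.085], [0, 0, 6, -10.65, -9.6, -6.5, 0.085], [0, 0, 6, -10.65, -9.6, -6.5, 0.085], [0, 0, 6, -10.65, -9.6, -6.5, 0.085], [0, 0, 6, -10.65, -9.6, -6.5, 0.085], [0, 0, 6, -10.65, -9.6, -6.5, 0.085], [0, 0, 6, -10.65, -9.6, -6.5, 0.085]]]}}

```text
time_s: 0.95
tcp_pos: [0.3608, 0.2483, 0.3628]
tool_rot: [0.74, 0.673, 0.001, 0.0]
ft_force: [-0.3, -0.2, -0.1]
opening: 0.0849
gripper_force: 0.0
```

```bash
python3 -c "
from h import *
go([.489,-.097,.25],106.5);go([.489,-.097,.25],16.5)"
```

```text
yaw 84.56 -> 106.5 tcp [0.3608 0.2483 0.3628] row [ 0.0029 -0.0009 -0.383 ] [-0.3317  0.1601  0.1127] q6 0.67
yaw 84.56 -> 16.5 tcp [0.3608 0.2483 0.3628] row [ 0.0015 -0.0028  1.1878] [-0.3317  0.1601  0.1127] q6 0.67
```

Scaled: -0.332 m is -16.6, 0.16 m is 8, 1.188 rad is 5.94.

>>> {"fn": "inch_along", "kwargs": {"motion": [[[0, 0, 5.94, -16.6, 8, 5.5, 0.024], [0, 0, 5.94, -16.6, 8, 5.5, 0.024], [0, 0, 5.94, -16.6, 8, 5.5, 0.024], [0, 0, 5.94, -16.6, 8, 5.5, 0.024], [0, 0, 5.94, -16.6, 8, 5.5, 0.024], [0, 0, 5.94, -16.6, 8, 5.5, 0.024], [0, 0, 5.94, -16.6, 8, 5.5, 0.024], [0, 0, 5.94, -16.6, 8, 5.5, 0.024], [0, 0, 5.94, -16.6, 8, 5.5, 0.024], [0, 0, 5.94, -16.6, 8, 5.5, 0.024]]]}}

```text
time_s: 1.95
tcp_pos: [0.4907, -0.0945, 0.2507]
tool_rot: [0.989, 0.148, -0.001, -0.001]
ft_force: [0.2, -0.2, 0.4]
opening: 0.0236
gripper_force: 0.0
```

```bash
python3 -c "
from h import *
go([.489,-.097,.25],16.5)
w=snap('wrist','w1');print(proj(w,[[.4892,-.0975,.1],[.4299,-.1135,.111],[.5241,-.0856,.111]]))
cv2.imwrite('pics/w1z.png',crop(cv2.imread('pics/w1.png'),160,50,320,300,2)[:600,:640])
"
```

```text
yaw 17.04 -> 16.5 tcp [ 0.4907 -0.0945  0.2507] row [-0.0014  0.0013  0.0094] [-0.0024  0.0019  0.0007] q6 1.06
[[325.97933192 181.33995847]
 [323.7782279  244.93182331]
 [324.88628227 144.22691293]]
```

View pics/w1z.png

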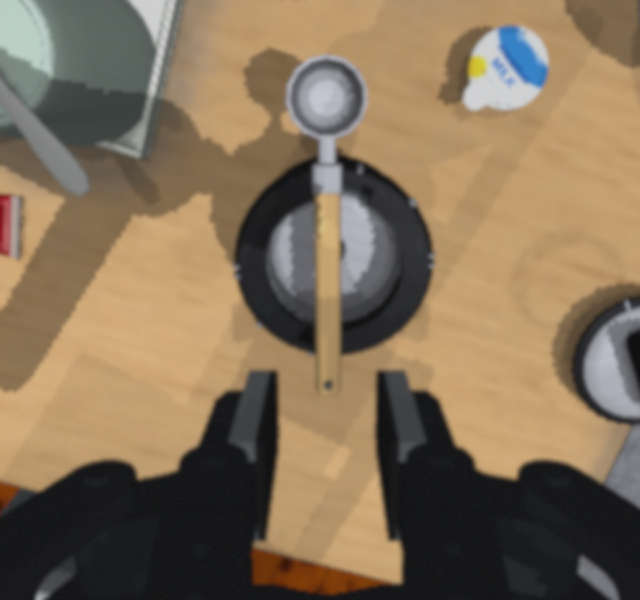

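The wrist view shows the handle at raw column 324, end at (324,245), as predicted; marks: bar ~(340,135), dot ~(366,151), two bars ~(376,179), opposite pair likewise. Now the grasp.

```bash
python3 -c "
from h import *
go([.495,-.094,.091],16.5)"
```

```text
yaw 17.12 -> 16.5 tcp [ 0.4908 -0.0937  0.2513] row [-0.0009  0.0003  0.0108] [0.004  0.0016 0.1603] q6 1.06
```

>>> {"fn": "inch_along", "kwargs": {"motion": [[[0, 0, 0.055, 0.2, 0.08, 2.5, 0.024], [0, 0, 0.055, 0.2, 0.08, 5, 0.024], [0, 0, 0.055, 0.2, 0.08, 6.5, 0.024], [0, 0, 0.055, 0.2, 0.08, 7.5, 0.024], [0, 0, 0.055, 0.2, 0.08, 8, 0.024], [0, 0, 0.055, 0.2, 0.08, 8, 0.024], [0, 0, 0.055, 0.2, 0.08, 8, 0.0], [0, 0, 0.055, 0.2, 0.08, 8, 0.0], [0, 0, 0.055, 0.2, 0.08, 8, 0.0], [0, 0, 0.055, 0.2, 0.08, 8, 0.0]]]}}

```text
time_s: 3.0
tcp_pos: [0.4963, -0.0946, 0.0926]
tool_rot: [0.99, 0.143, 0.001, 0.0]
ft_force: [0.1, 1.9, 6.0]
opening: 0.0105
gripper_force: 60.9
```

Scaled: -0.08 m is -4, -0.04 m is -2.

>>> {"fn": "inch_along", "kwargs": {"motion": [[[0, 0, 0, 0, 0, -2, 0], [0, 0, 0, 0, 0, -4, 0], [0, 0, 0, 0, 0, -4, 0]]]}}

```text
time_s: 3.3
tcp_pos: [0.4988, -0.0955, 0.1766]
tool_rot: [0.99, 0.143, 0.005, 0.002]
ft_force: [0.7, 0.2, -0.8]
opening: 0.0107
gripper_force: 60.2
```

```bash
python3 -c "
from h import *
go([.397,-.205,.06],0);go([.397,-.205,.01],0)
w=snap('wrist','w2')
cv2.imwrite('pics/w2z.png',cv2.imread('pics/w2.png')[0:400])
"
```

```text
yaw 16.43 -> 0.0 tcp [ 0.4988 -0.0955  0.1766] row [ 0.0041 -0.011   0.2867] [-0.1298  0.0756  0.1157] q6 1.07
yaw 16.43 -> 0.0 tcp [ 0.4988 -0.0955  0.1766] row [ 0.0041 -0.011   0.2867] [-0.1303  0.0753  0.1657] q6 1.07
```

View pics/w2z.png

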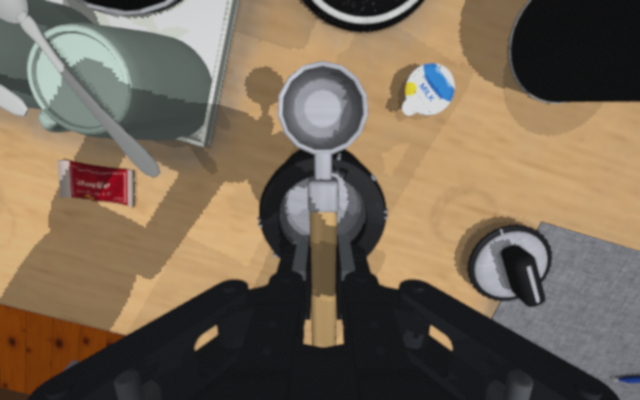

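The scoop is held level between the pads (bowl at (322,107)). Carrying to the free desk area.

Scaled: 0.15 m is 7.5, 0.14 m is 7, 0.287 rad is 1.435.

>>> {"fn": "inch_along", "kwargs": {"motion": [[[0, -0.05, 0.5, -2, 1.25, 0, 0], [0, -0.05, 1, -4, 2.5, 0.5, 0], [0, -0.05, 1.435, -6, 3.5, 2, 0], [0, -0.05, 1.435, -6.5, 3.75, 4, 0], [0, -0.05, 1.435, -6.5, 3.75, 5.75, 0], [0, -0.05, 1.435, -6.5, 3.75, 7, 0], [0, -0.05, 1.435, -6.5, 3.75, 7.5, 0], [0, -0.05, 1.435, -6.5, 3.75, 7.5, 0]]]}}

```text
time_s: 4.15
tcp_pos: [0.3906, -0.2026, 0.0198]
tool_rot: [1.0, -0.0, -0.007, -0.0]
ft_force: [-0.0, -0.0, -0.7]
opening: 0.0105
gripper_force: 60.1
```

```bash
python3 -c "
from h import *
go([.397,-.205,.01],0)
"
```

```text
yaw -0.01 -> 0.0 tcp [ 0.3906 -0.2026  0.0198] row [-0.0007  0.0137 -0.0002] [0.0065 0.0024 0.0097] q6 1.08
```

Scaled: 0.012 m is 0.6, 0.009 m is 0.45, 0.01 rad is 0.05.

>>> {"fn": "inch_along", "kwargs": {"motion": [[[0, 0.05, 0, 0, 0, 0.25, 0], [0, 0.05, 0, 0, 0, 0.45, 0], [0, 0.05, 0, 0, 0, 0.6, 0], [0, 0.05, 0, 0, 0, 0.6, 0]]]}}

```text
time_s: 4.55
tcp_pos: [0.3919, -0.2033, 0.0095]
tool_rot: [1.0, -0.0, 0.0, 0.001]
ft_force: [-0.7, -0.4, -0.1]
opening: 0.0108
gripper_force: 60.2
```

Scaled: 0.003 m is 0.15, 0.0015 m is 0.075.

>>> {"fn": "inch_along", "kwargs": {"motion": [[[0, 0, 0, 0, 0, 0.075, 0], [0, 0, 0, 0, 0, 0.15, 0], [0, 0, 0, 0, 0, 0.15, 0]]]}}

```text
time_s: 4.85
tcp_pos: [0.3919, -0.2034, 0.0065]
tool_rot: [1.0, -0.0, 0.0, 0.001]
ft_force: [-1.1, 0.3, 3.7]
opening: 0.0107
gripper_force: 60.6
```

Contact (3.7 N up). Release and rise.

>>> {"fn": "inch_along", "kwargs": {"motion": [[[0, 0, 0, 0, 0, 0, 0.02], [0, 0, 0, 0, 0, 0, 0.03], [0, 0, 0, 0, 0, 0, 0.03], [0, 0, 0, 0, 0, 0, 0.03], [0, 0, 0, 0, 0, -1.5, 0.03], [0, 0, 0, 0, 0, -4, 0.03], [0, 0, 0, 0, 0, -6.5, 0.03], [0, 0, 0, 0, 0, -9, 0.03], [0, 0, 0, 0, 0, -10, 0.03]]]}}

```text
time_s: 5.75
tcp_pos: [0.3936, -0.204, 0.2111]
tool_rot: [1.0, -0.0, 0.004, 0.003]
ft_force: [0.7, -1.0, 0.2]
opening: 0.0298
gripper_force: 0.0
```

```bash
python3 -c "
from h import *
go([.47,-.10,.25],16);go([.4675,-.315,.2],39.5)
"
```

```text
yaw -0.01 -> 16.0 tcp [ 0.3936 -0.204   0.2111] row [ 0.0066 -0.007  -0.2794] [ 0.0767 -0.1038 -0.0388] q6 1.07
yaw -0.01 -> 39.5 tcp [ 0.3936 -0.204   0.2111] row [ 0.008  -0.0056 -0.6896] [0.0739 0.1109 0.0123] q6 1.07
```

Scaled: -0.1 m is -5, -0.104 m is -5.2, -0.1 rad is -0.5.

>>> {"fn": "inch_along", "kwargs": {"motion": [[[0, -0.035, -0.5, 2, -2.5, -1.5, 0.05], [0, -0.035, -1, 3.85, -5, -2, 0.05], [0, -0.035, -1.4, 3.85, -5.2, -2, 0.05], [0, -0.035, -1.4, 3.85, -5.2, -2, 0.05], [0, -0.035, -1.4, 3.85, -5.2, -2, 0.05]]]}}

```text
time_s: 6.25
tcp_pos: [0.4686, -0.0985, 0.2458]
tool_rot: [0.99, 0.14, -0.004, 0.001]
ft_force: [0.2, -0.2, -0.2]
opening: 0.0498
gripper_force: 0.0
```

```bash
python3 -c "
from h import *
w=snap('wrist','w3');snap('side','side3');snap('scene','scene3')
p=proj(w,[[.4892,-.0975,.1]])[0];print(p)
x,y=(p-[60,50]).astype(int);print(x,y)
a=crop(w['img'][:,:,::-1],x,y,130,120,5);a=a[:600]
cv2.imwrite('pics/w3z.png',a)
go([.4675,-.315,.2],39.5)
"
```

```text
[328.22332924 157.95894391]
268 107
yaw 15.94 -> 39.5 tcp [ 0.4679 -0.0997  0.2456] row [-0.0018  0.0084 -0.4112] [-0.0591  0.2069  0.0461] q6 1.06
```

View pics/w3z.png

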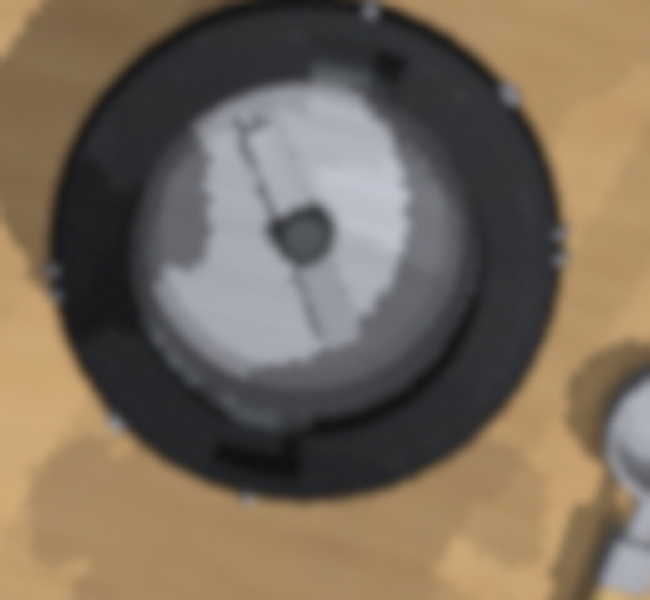

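The crop shows the empty mouth, bars at (371,12)/(248,498), dots at (512,95)/(117,425), double bars at (560,247)/(55,282) (crop), and both entry slots in line with the bars.

```bash
python3 - <<'E'
from h import *
w=load('w3')
S=lambda x,y:(268+x/5-.1*4,107+y/5-.1*4)
for z in(.08,.085,.09,.095):
  ms=[]
  for n,a,b,off in(('bar',(371,12),(248,498),0),('dot',(512,95),(117,425),36),('two',(560,247),(55,282),72)):
    A,B=plane(w,S(*a),z),plane(w,S(*b),z);m=(A+B)/2;ms.append(m[:2]);v=A-B
    print(z,n,m.round(4)[:2],'r',(np.hypot(v[0],v[1])/2).round(4),'entry',(np.degrees(np.arctan2(v[1],v[0]))+off).round(2))
  print(np.mean(ms,0))
# two-view height: side two bars/dot by bright pixels on shoulder
for n in('side3','scene3'):
    c=load(n);p=proj(c,[[.4892,-.0975,.1]])[0];print(n,p)
    x,y=(p-[40,30]).astype(int);print(x,y);cv2.imwrite(f'pics/{n}z.png',crop(c['img'][:,:,::-1],x,y,80,60,5))
a,b=cv2.imread('pics/side3z.png'),cv2.imread('pics/scene3z.png')
L=[]
for n,o in(('side3',(256,270)),('scene3',(313,250))):L.append(crop(load(n)['img'][:,:,::-1],*o,80,60,5))
cv2.imwrite('pics/z3.png',np.vstack([np.hstack([a,b]),np.hstack(L)]))
E
```

```text
0.08 bar [ 0.4843 -0.1   ] r 0.0499 entry 2.35
0.08 dot [ 0.4845 -0.1003] r 0.0508 entry 2.45
0.08 two [ 0.4845 -0.1   ] r 0.0499 entry 2.11
[ 0.48443513 -0.10011363]
0.085 bar [ 0.4851 -0.0997] r 0.0491 entry 2.35
0.085 dot [ 0.4854 -0.1   ] r 0.05 entry 2.45
0.085 two [ 0.4854 -0.0996] r 0.0491 entry 2.11
[ 0.4853132  -0.09975664]
0.09 bar [ 0.486  -0.0993] r 0.0483 entry 2.35
0.09 dot [ 0.4863 -0.0996] r 0.0492 entry 2.45
0.09 two [ 0.4863 -0.0993] r 0.0483 entry 2.11
[ 0.48619127 -0.09939966]
0.095 bar [ 0.4869 -0.099 ] r 0.0474 entry 2.35
0.095 dot [ 0.4872 -0.0993] r 0.0484 entry 2.45
0.095 two [ 0.4871 -0.0989] r 0.0475 entry 2.11
[ 0.48706935 -0.09904267]
side3 [284.4094315  197.90947954]
244 167
scene3 [296.44822797 204.20544805]
256 174
```

View pics/z3.png

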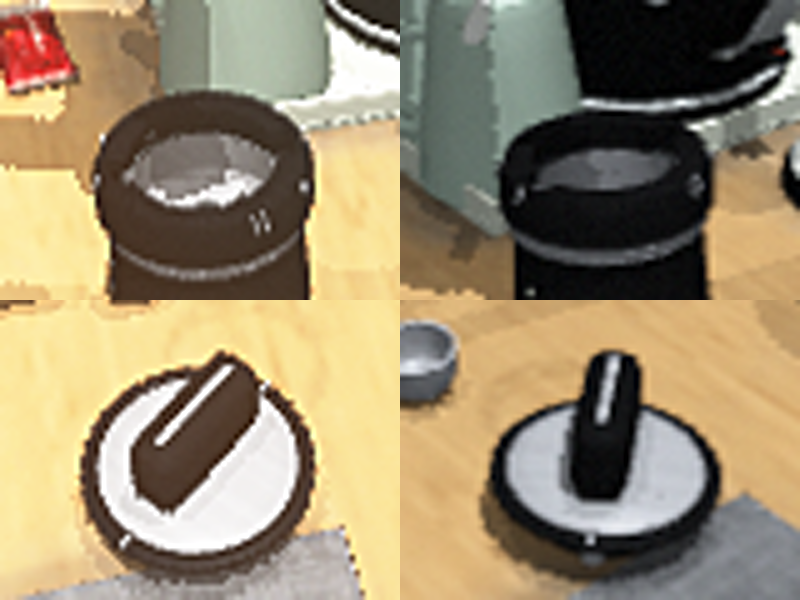

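```bash
python3 - <<'E'
from h import *
w=load('w3');s=load('scene3');d=load('side3')
S=lambda x,y:(268+x/5-.4,107+y/5-.4)
A=S(560,247);B=(244+260/5-.4,167+222/5-.4);C=(256+295/5-.4,174+185/5-.4)
print(tri(w,A,d,B),tri(w,A,s,C),tri(d,B,s,C))
dot=(244+305/5-.4,167+187/5-.4);print('dot',tri(w,S(512,95),d,dot))
print('op two bars',tri(w,S(55,282),d,(244+98/5-.4,167+185/5-.4)))
op=(256+(518-400)/5-.4,174+188/5-.4);print('op dot/bar',tri(w,S(117,425),s,op))
print('mouth',plane(w,S(307,254),.1),plane(w,S(310,254),.1))
# side mouth ellipse: from picture outer rim left/right
print(plane(d,(244+205/5-.4,167+170/5-.4),.1),plane(s,(256+206/5-.4,174+168/5-.4),.1))
E
```

```text
(array([ 0.50444295, -0.14288623,  0.09829133]), np.float64(0.0011834478149397375)) (array([ 0.50440085, -0.14341202,  0.09747838]), np.float64(0.0015793467427353874)) (array([ 0.50524517, -0.14301834,  0.09753532]), np.float64(0.0010879560992828753))
dot (array([ 0.52806418, -0.12557675,  0.09808072]), np.float64(0.0009810129707665078))
op two bars (array([ 0.45175251, -0.04810942,  0.0459277 ]), np.float64(0.01557925836385711))
op dot/bar (array([ 0.44946354, -0.07592551,  0.08821316]), np.float64(0.011445680042331782))
mouth [ 0.48989684 -0.09804011  0.1       ] [ 0.49004995 -0.09857052  0.1       ]
[ 0.48800016 -0.10644057  0.1       ] [ 0.48147839 -0.10972886  0.1       ]
```

>>> {"fn": "inch_along", "kwargs": {"motion": [[[0, 0.04, -0.5, -0.75, 2.5, 0.5, 0.05], [0, 0.04, -1, -1.5, 5, 1.5, 0.05], [0, 0.04, -1.5, -2.25, 7.5, 2.3, 0.05], [0, 0.04, -2.055, -2.95, 10, 2.3, 0.05], [0, 0.04, -2.055, -2.95, 10.35, 2.3, 0.05], [0, 0.04, -2.055, -2.95, 10.35, 2.3, 0.05]]]}}

```text
time_s: 7.0
tcp_pos: [0.4676, -0.3181, 0.1996]
tool_rot: [0.942, 0.336, -0.0, -0.001]
ft_force: [0.7, 0.6, -0.0]
opening: 0.05
gripper_force: 0.0
```

```bash
python3 -c "
from h import *
go([.4675,-.315,.2],39.5)
w=snap('wrist','w4')
P=proj(w,[[.4668,-.3153,.023],[.4519,-.3274,.06],[.4836,-.3008,.06],[.4343,-.3412,.023]]);print(P)
x,y=(P[0]-[75,60]).astype(int);x=max(x,0);y=max(y,0);print(x,y)
cv2.imwrite('pics/w4z.png',crop(w['img'][:,:,::-1],x,y,150,120,5))
"
```

```text
yaw 39.23 -> 39.5 tcp [ 0.4676 -0.3181  0.1996] row [-0.0015 -0.0002 -0.0046] [ 0.0019 -0.0025 -0.0004] q6 0.27
[[320.94887306 172.14928735]
 [320.62636362 200.73290395]
 [319.90981883 156.93032454]
 [320.5618161  210.1664285 ]]
245 112
```

View pics/w4z.png

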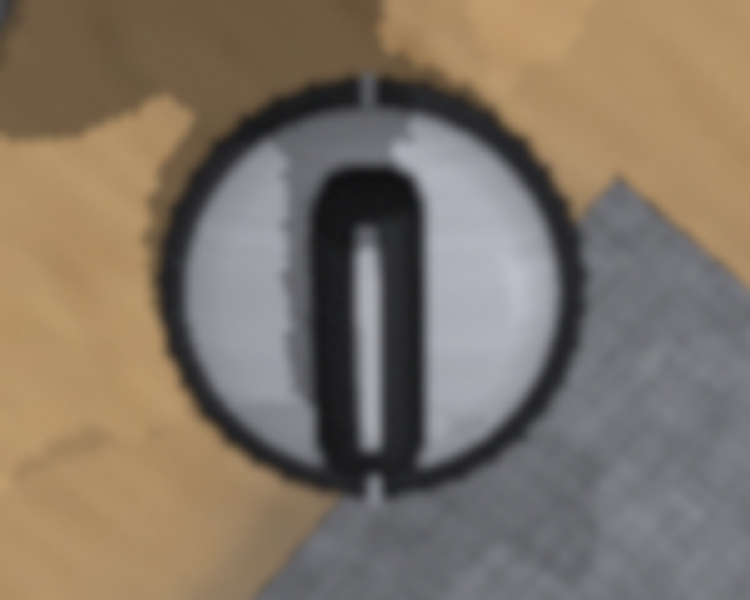

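The lid from above: ticks at crop (370,90) and (374,488), stripe (367,230)–(371,450), flange centre (371,288).

```bash
python3 - <<'E'
from h import *
w=load('w4');s=load('scene0');d=load('side0')
S=lambda x,y:(245+x/5-.4,112+y/5-.4)
for z in(.018,.022):
  A,B=plane(w,S(370,90),z),plane(w,S(374,488),z);v=A-B
  print(z,(A+B)/2,'d',np.hypot(*v[:2]),np.degrees(np.arctan2(v[1],v[0])),'c',plane(w,S(371,288),z))
A,B=plane(w,S(367,230),.06),plane(w,S(371,450),.06);v=A-B
print('stripe',A,B,(A+B)/2,np.hypot(*v[:2]),np.degrees(np.arctan2(v[1],v[0])))
print('height of stripe near',tri(w,S(371,450),s,(313+203/5-.4,250+118/5-.4)),tri(w,S(371,450),d,(256+160/5-.4,270+140/5-.4)))
print('far',tri(w,S(367,230),s,(313+216/5-.4,250+58/5-.4)))
go([.4675,-.315,.024],39.0)
E
```

```text
0.018 [ 0.46573464 -0.31350244  0.018     ] d 0.08502832071698303 39.58994901927672 c [ 0.46694147 -0.31223741  0.018     ]
0.022 [ 0.46644259 -0.31299898  0.022     ] d 0.08397843634579655 39.589949019276716 c [ 0.46763452 -0.31174956  0.022     ]
stripe [ 0.48203922 -0.29985073  0.06      ] [ 0.45015362 -0.32661166  0.06      ] [ 0.46609642 -0.3132312   0.06      ] 0.041627380846714385 40.006040474706374
height of stripe near (array([ 0.45126062, -0.32675188,  0.06215396]), np.float64(0.0015566284194935586)) (array([ 0.45108732, -0.32624462,  0.06245092]), np.float64(0.0006232870592581785))
far (array([ 0.4825589 , -0.3004148 ,  0.05984896]), np.float64(0.0015423798625544838))
yaw 39.32 -> 39.0 tcp [ 0.4676 -0.3161  0.1999] row [-0.0025 -0.0008  0.0056] [ 0.0004 -0.0005  0.1759] q6 0.27
```

```bash
python3 -c "
from h import *
go([.4663,-.3135,.034],39.7)"
```

```text
yaw 39.32 -> 39.7 tcp [ 0.4676 -0.3161  0.1999] row [-0.0025 -0.0009 -0.0066] [ 0.0005 -0.0024  0.1659] q6 0.27
```

Scaled: 0.166 m is 8.3, 0.16 m is 8, -0.007 rad is -0.035.

>>> {"fn": "inch_along", "kwargs": {"motion": [[[-0.01, 0, -0.035, 0.025, -0.12, 2.5, 0.05], [-0.01, 0, -0.035, 0.025, -0.12, 5, 0.05], [-0.01, 0, -0.035, 0.025, -0.12, 7, 0.05], [-0.01, 0, -0.035, 0.025, -0.12, 8, 0.05], [-0.01, 0, -0.035, 0.025, -0.12, 8.3, 0.05], [-0.01, 0, -0.035, 0.025, -0.12, 8.3, 0.05], [-0.01, 0, -0.035, 0.025, -0.12, 8.3, 0.05]]]}}

```text
time_s: 7.75
tcp_pos: [0.4687, -0.3122, 0.0362]
tool_rot: [0.94, 0.342, 0.002, 0.001]
ft_force: [-0.6, 0.3, -0.5]
opening: 0.0499
gripper_force: 0.0
```

```bash
python3 -c "
from h import *
go([.4663,-.3135,.034],39.7)"
```

```text
yaw 39.99 -> 39.7 tcp [ 0.4687 -0.3122  0.0362] row [ 0.0037 -0.0019  0.0051] [-0.0027 -0.0005  0.0022] q6 0.26
```

>>> {"fn": "inch_along", "kwargs": {"motion": [[[0.015, -0.01, 0.015, -0.1, 0, 0.1, 0.05], [0.015, -0.01, 0.015, -0.1, 0, 0.1, 0.03], [0.015, -0.01, 0.015, -0.1, 0, 0.1, 0], [0.015, -0.01, 0.015, -0.1, 0, 0.1, 0], [0.015, -0.01, 0.015, -0.1, 0, 0.1, 0], [0.015, -0.01, 0.015, -0.1, 0, 0.1, 0]]]}}

```text
time_s: 8.35
tcp_pos: [0.4666, -0.3135, 0.0335]
tool_rot: [0.94, 0.34, -0.0, -0.0]
ft_force: [-1.6, 1.2, 6.2]
opening: 0.0208
gripper_force: 59.6
```

```bash
python3 -c "
from h import *
go([.4663,-.3135,.034],39.7)"
```

```text
yaw 39.81 -> 39.7 tcp [ 0.4666 -0.3135  0.0335] row [-0.0008  0.0006  0.0019] [-0.0002 -0.0001 -0.0005] q6 0.26
```

Scaled: -0.13 m is -6.5, -0.15 m is -7.5.

>>> {"fn": "inch_along", "kwargs": {"motion": [[[0, 0, 0, 0, 0, -1.5, 0], [0, 0, 0, 0, 0, -4, 0], [0, 0, 0, 0, 0, -6.5, 0], [0, 0, 0, 0, 0, -7.5, 0], [0, 0, 0, 0, 0, -7.5, 0]]]}}

```text
time_s: 8.85
tcp_pos: [0.4682, -0.3145, 0.1861]
tool_rot: [0.94, 0.34, 0.001, 0.002]
ft_force: [-0.7, -0.1, -1.8]
opening: 0.0211
gripper_force: 59.4
```

```bash
python3 -c "
from h import *
go([.488,-.0987,.165],2.5)"
```

```text
yaw 39.81 -> 2.5 tcp [ 0.4682 -0.3145  0.1861] row [ 0.0049 -0.0028  0.6511] [ 0.1534 -0.1532  0.0204] q6 0.26
```

>>> {"fn": "inch_along", "kwargs": {"motion": [[[0.02, -0.01, 0.6, 1.5, -1.5, 0, 0], [0.02, -0.01, 1.25, 3, -3, 0, 0], [0.02, -0.01, 1.85, 4.5, -4.5, 0, 0], [0.02, -0.01, 2.5, 6, -6, 0, 0], [0.02, -0.01, 3, 7, -7, 0.5, 0], [0.02, -0.01, 3.255, 7.65, -7.65, 0.75, 0], [0.02, -0.01, 3.255, 7.65, -7.65, 1, 0], [0.02, -0.01, 3.255, 7.65, -7.65, 1, 0], [0.02, -0.01, 3.255, 7.65, -7.65, 1, 0]]]}}

```text
time_s: 9.75
tcp_pos: [0.4857, -0.0986, 0.1619]
tool_rot: [1.0, 0.022, -0.003, -0.002]
ft_force: [-0.2, 0.1, -2.5]
opening: 0.0211
gripper_force: 59.3
```

```bash
python3 -c "
from h import *
go([.488,-.0987,.165],2.5)
s=snap('scene','s5');d=snap('side','d5')
x,y=284-50,197-75
cv2.imwrite('pics/z5.png',np.hstack([crop(s['img'][:,:,::-1],246,140,100,100,4),crop(d['img'][:,:,::-1],234,130,100,100,4)]))
go([.488,-.0987,.165],2.5)
"
```

```text
yaw 2.5 -> 2.5 tcp [ 0.4857 -0.0986  0.1619] row [-0.0041  0.0066  0.    ] [ 0.0023  0.0002 -0.0031] q6 1.3
yaw 2.45 -> 2.5 tcp [ 0.4861 -0.0988  0.1626] row [-0.0039  0.0052 -0.0008] [ 0.0019 -0.     -0.0024] q6 1.3
```

View pics/z5.png

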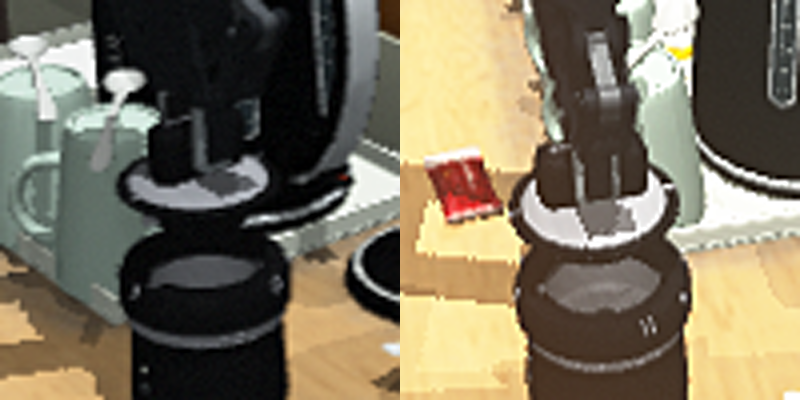

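```bash
python3 - <<'E'
from h import *
for n,l,g,ox in(('s5',(117,271),(120,291),246),('d5',(110,273),(116,291),234)):
    c=load(n);X=[.488,-.0987]
    P=proj(c,[[*X,.148],[*X,.093],[X[0]+.01,X[1],.1],[X[0],X[1]+.01,.1],[*X,.1]])
    print(n,'pred cols',P[:2,0],'obs',ox+np.mean(l)/4-.4,ox+np.mean(g)/4-.4,'d/dx d/dy per cm',P[2]-P[4],P[3]-P[4])
E
```

```text
s5 pred cols [295.46659563 296.44359393] obs 294.1 296.975 d/dx d/dy per cm [ 3.60228459 -1.31243943] [-2.55077027 -1.57475551]
d5 pred cols [282.73882997 284.14249743] obs 281.475 284.475 d/dx d/dy per cm [ 4.46012137 -0.71103257] [-0.80029163 -2.87129166]
```

Scaled: 0.027 m is 1.35, 0.024 m is 1.2, 0.005 rad is 0.025.

>>> {"fn": "inch_along", "kwargs": {"motion": [[[-0.02, 0.025, 0, 0.125, 0.075, 0.5, 0], [-0.02, 0.025, 0, 0.125, 0.075, 1, 0], [-0.02, 0.025, 0, 0.125, 0.075, 1.2, 0], [-0.02, 0.025, 0, 0.125, 0.075, 1.35, 0], [-0.02, 0.025, 0, 0.125, 0.075, 1.35, 0]]]}}

```text
time_s: 10.35
tcp_pos: [0.4883, -0.0991, 0.1352]
tool_rot: [1.0, 0.022, -0.001, -0.0]
ft_force: [-0.1, -0.0, -2.8]
opening: 0.0209
gripper_force: 59.4
```

```bash
python3 -c "
from h import *
go([.4885,-.1005,.1155],2.5)"
```

```text
yaw 2.51 -> 2.5 tcp [ 0.4883 -0.0991  0.1352] row [-0.0004  0.001   0.0002] [0.0002 0.0014 0.0197] q6 1.3
```

>>> {"fn": "inch_along", "kwargs": {"motion": [[[0, 0, 0, 0, 0.05, 0.15, 0], [0, 0, 0, 0, 0.05, 0.25, 0], [0, 0, 0, 0, 0.05, 0.35, 0], [0, 0, 0, 0, 0.05, 0.35, 0]]]}}

```text
time_s: 10.75
tcp_pos: [0.4884, -0.1001, 0.1286]
tool_rot: [1.0, 0.022, -0.0, -0.0]
ft_force: [-0.2, 0.0, -1.2]
opening: 0.0212
gripper_force: 59.4
```

>>> {"fn": "inch_along", "kwargs": {"motion": [[[0, 0, 0, 0, 0, 0.1, 0], [0, 0, 0, 0, 0, 0.15, 0], [0, 0, 0, 0, 0, 0.15, 0]]]}}

```text
time_s: 11.05
tcp_pos: [0.4885, -0.1001, 0.1257]
tool_rot: [1.0, 0.022, -0.0, -0.0]
ft_force: [-0.3, -0.4, -0.8]
opening: 0.0212
gripper_force: 59.4
```

Units first: shifts go in units of 20 mm and turns go in units of 0.2 rad. So 0.004 m is 0.2, 0.002 m is 0.1.

>>> {"fn": "inch_along", "kwargs": {"motion": [[[0, 0, 0, 0, 0, 0.1, 0], [0, 0, 0, 0, 0, 0.2, 0], [0, 0, 0, 0, 0, 0.2, 0]]]}}

```text
time_s: 11.35
tcp_pos: [0.4884, -0.1001, 0.1214]
tool_rot: [1.0, 0.022, -0.0, -0.0]
ft_force: [0.3, -0.7, -0.5]
opening: 0.0209
gripper_force: 59.4
```

>>> {"fn": "inch_along", "kwargs": {"motion": [[[0, 0, 0, 0, 0, 0.1, 0], [0, 0, 0, 0, 0, 0.15, 0], [0, 0, 0, 0, 0, 0.15, 0]]]}}

```text
time_s: 11.65
tcp_pos: [0.4885, -0.1001, 0.1186]
tool_rot: [1.0, 0.022, -0.0, -0.0]
ft_force: [-0.2, -0.3, -1.2]
opening: 0.021
gripper_force: 59.4
```

Free all the way; lugs are in the entries. Down to seat.

Scaled: 0.002 m is 0.1, 0.001 m is 0.05.

>>> {"fn": "inch_along", "kwargs": {"motion": [[[0, 0, 0, 0, 0, 0.05, 0], [0, 0, 0, 0, 0, 0.1, 0], [0, 0, 0, 0, 0, 0.1, 0]]]}}

```text
time_s: 11.95
tcp_pos: [0.4885, -0.1001, 0.1167]
tool_rot: [1.0, 0.022, -0.0, -0.0]
ft_force: [-0.3, 0.5, -0.7]
opening: 0.021
gripper_force: 59.4
```

>>> {"fn": "inch_along", "kwargs": {"motion": [[[0, 0, 0, 0, 0, 0.05, 0], [0, 0, 0, 0, 0, 0.1, 0], [0, 0, 0, 0, 0, 0.1, 0]]]}}

```text
time_s: 12.25
tcp_pos: [0.4886, -0.1001, 0.1155]
tool_rot: [1.0, 0.022, 0.0, 0.0]
ft_force: [-2.1, 0.7, 4.9]
opening: 0.0214
gripper_force: 60.1
```

Scaled: 0.06 rad is 0.3.

>>> {"fn": "inch_along", "kwargs": {"motion": [[[0, 0, 0.3, 0, 0, 0, 0], [0, 0, 0.6, 0, 0, 0, 0], [0, 0, 0.9, 0, 0, 0, 0], [0, 0, 1.2, 0, 0, 0, 0], [0, 0, 1.5, 0, 0, 0, 0], [0, 0, 1.5, 0, 0, 0, 0]]]}}

```text
time_s: 12.85
tcp_pos: [0.4894, -0.0992, 0.1156]
tool_rot: [0.992, -0.128, 0.001, -0.001]
ft_force: [1.0, 5.4, 5.2]
opening: 0.0213
gripper_force: 60.4
```

```bash
python3 -c "
from h import *
from rig import env
go([.4885,-.1001,.1155],2.5-36);print(env.get_obs()['moment'])"
```

```text
yaw -14.7 -> -33.5 tcp [ 0.4894 -0.0992  0.1156] row [-0.0024 -0.0013  0.328 ] [-0.0007  0.0011  0.0001] q6 1.6
[0.72839961 0.03908917 0.04115196]
```

Scaled: 0.325 rad is 1.625.

>>> {"fn": "inch_along", "kwargs": {"motion": [[[0, 0, 0.3, 0, 0, 0, 0], [0, 0, 0.6, 0, 0, 0, 0], [0, 0, 0.9, 0, 0, 0, 0], [0, 0, 1.2, 0, 0, 0, 0], [0, 0, 1.45, 0, 0, 0, 0], [0, 0, 1.625, 0, 0, 0, 0], [0, 0, 1.625, 0, 0, 0, 0], [0, 0, 1.625, 0, 0, 0, 0]]]}}

```text
time_s: 13.65
tcp_pos: [0.4894, -0.0995, 0.1156]
tool_rot: [0.958, -0.286, 0.001, -0.001]
ft_force: [0.9, 4.7, 5.3]
opening: 0.0211
gripper_force: 60.5
```

```bash
python3 -c "
from h import *
from rig import env
go([.4885,-.1001,.1155],2.5-36);print(env.get_obs()['moment'])
s=snap('scene','s6');d=snap('side','d6');w=snap('wrist','w6')
cv2.imwrite('pics/z6.png',np.hstack([crop(d['img'][:,:,::-1],244,160,80,80,5),crop(w['img'][:,:,::-1],250,90,160,160,2.5)]))
print(proj(w,[[.488,-.0995,.1]]),proj(d,[[.488,-.0995,.1]]))
go([.4885,-.1001,.1155],2.5-36)"
```

```text
yaw -33.22 -> -33.5 tcp [ 0.4894 -0.0995  0.1156] row [-0.002  -0.0012  0.0048] [-0.0005  0.001   0.0001] q6 1.92
[0.73688091 0.0297187  0.15210225]
[[324.09630632 240.31289425]] [[284.0351699  198.57396232]]
yaw -33.22 -> -33.5 tcp [ 0.4894 -0.0995  0.1156] row [-0.002  -0.0012  0.0048] [-0.0004  0.0009  0.0001] q6 1.92
```

View pics/z6.png

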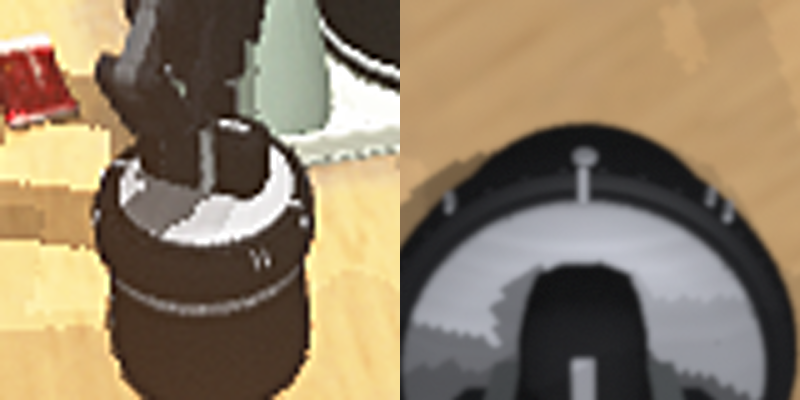

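The lid's tick points straight at the round dot, with the flange flush on the rim and about 0.15 N m of spring torque felt. Handing in.

```bash
python3 -c "
from rig import env
print(env.sign_off())"
```

```text
the job is handed in; nothing more can be done
None
```

The job is handed in after about 14 s of robot time, though the judge returned no verdict: the scoop lies released on the desk clear of the grinder, the lid is seated fully home, and the gripper is holding it at the round dot against its spring.

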